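# Stack a drive hub and its end cap on a sloping assembly stand

## Task

Build up the drive roller on the sloping green stand: seat the aluminium hub face down on the stand's brass centring spigot, fully home with its flange flat on the sloping face, then seat the blue end cap face down on the end of the hub's barrel, fully home and square. The spigot is clamped somewhere along its cross slot, so feel or look for it; leave the other things on the bench where they are.

Things in the scene. Friction and masses are not known exactly. Their poses are not given: they have to be found in the camera images.
- stand: Fixed green assembly stand, base plate 170 x 150 mm, 12 mm thick, up to 135 mm tall at the far edge of the sloping face it carries. Origin: centre of the underside of its base, on the table; it may stand turned about the vertical. Its -x side faces the robot, more or less.
- head: The stand's fixed, dark steel, round sloping face, diameter 112 mm, flat. Origin: centre of its upper face, 105 mm above the table. z: outward normal of the face, 30 degrees from vertical, leaning to the stand's -x side; y: level, along the black cross slot marked on it; x: up the slope, away from the robot.
- slot (a point): Middle of the black cross slot, same place as the origin of the sloping face. The brass spigot stands square on the face, 10 mm tall, diameter 40 mm, its upper 5 mm tapering to 35 mm. It is clamped on the slot's line (face x = 0) at an unknown face y from -9 to +9 mm: not reported, find it by touch or sight. The clamp slips only above about 60 N side load.
- hub: Loose round hub, 0.2 to 0.3 kg. Aluminium flange diameter 76 mm, 15 mm thick, below; steel barrel diameter 36 mm above it, to 49 mm over the underside, last 5 mm tapering to 31 mm. The face (underside) has a blind recess 42.4 mm wide, 12 mm deep, that fits the spigot; seated, the flange lies on the sloping face. Starts face down. Origin: centre of underside; z towards the barrel.
- cap: Loose round blue plastic cap, 0.1 to 0.16 kg. Flange diameter 68 mm, 13 mm thick, below; grip boss diameter 30 mm above it, to 47 mm over the underside. The face (underside) has a blind recess 38.4 mm wide, 10 mm deep, that fits the barrel's end; seated, the cap's underside is 39 mm above the hub's. Starts face down. Origin: centre of underside; z towards the boss.
- spare: Loose black grooved wheel, diameter 72 mm, 34 mm tall in all, standing among the parts; not needed, leave it alone. Origin: centre of its underside.
- bearing: Loose steel bearing ring lying flat, diameter 32 mm, 10 mm thick; leave alone. Origin: centre of underside.
- jar: Loose amber jar with white cap, diameter 52 mm, 75 mm tall; leave alone. Origin: centre of underside.
- driver: Loose yellow-handled screwdriver lying on the table; leave alone. Origin near its middle.
- spanner: Loose steel spanner lying on the table; leave alone. Origin near its middle.
- ringspacer: Loose brass spacer ring lying flat, diameter 48 mm, 12 mm thick; leave alone. Origin: centre of underside.
Not all that is in view belongs to the job. Leave any brown or red look-alike of the hub alone.

How it is judged (in metres and radians):
On the way, in this order (a step that is already met when the one before it is completed fails the run):
1. the hub is seated on the spigot, flat on the sloping face (z of hub in the frame of head between -0.003 and 0.002 m and x of hub in the frame of head between -0.006 and 0.006 m and y of hub in the frame of head between -0.016 and 0.016 m and angle between the z axis of hub and the z axis of head, either way round below 0.04 rad and angle between hub's own z axis and vertical below 1.2 rad), for 0.3 s.
2. the end cap is seated on the end of the hub's barrel while the hub stays home (all of step 1 and z of cap in the frame of hub between 0.036 and 0.041 m and x of cap in the frame of hub between -0.004 and 0.004 m and y of cap in the frame of hub between -0.004 and 0.004 m and angle between the z axis of cap and the z axis of hub, either way round below 0.05 rad and angle between cap's own z axis and vertical below 1.2 rad), for 0.3 s.
At the end, for the whole second after the job is handed in: Hub underside within 2 mm of the sloping face, parallel within 2.3 degrees, over the spigot (6 mm up-slope, 16 mm across from the face centre); cap fully down on the barrel (underside 36 to 41 mm above the hub's), centred within 4 mm, square within 2.9 degrees; both at rest (all of step 2 and linear speed of each of hub, cap below 0.02 m/s); the robot touches nothing.
It fails at once if the spare wheel is moved more than 30 mm (distance of spare from where it was at the start of the episode above 0.03 m).
It fails at once if another bystander (bearing, jar, screwdriver, spanner, spacer) is moved more than 30 mm (distance of any of bearing, jar, driver, spanner, ringspacer from where it was at the start of the episode above 0.03 m).
It also fails if it takes over 72 s, if anything falls off the work surface, if the arm or the gripper's body presses on something with over 40 N, if the wrist force passes 120 N, or if a joint passes its speed limit or range.

## Robot

A 7-joint arm with a two-finger parallel gripper is mounted at the origin on the work surface. World frame = base frame: x ahead of the robot, y to its left, z up, the work surface at z = 0. Lengths are in m, angles in degrees, forces in N, time in s.
With the tool pointing down it reaches from about 0.425 to 0.875 m from the base axis. Payload 4.7 kg.
Tool frame: the origin (TCP) lies at the very end of the fingers, on their centre line; the grasp point (between the pads) lies 19 mm behind it; x points along the fingers, z is the direction in which the jaws open and shut, and the axes are right-handed (so a half turn about x gives the same grasp; the last joint's range is limited). The gripper opens to 87 mm and grips with 3 to 60 N. Pads are 19 mm wide; open, the fingers measure 117 mm over their backs; the gripper's body (75 mm by 190 mm) begins 51 mm behind the grasp point.
Start: joints at [-65.254, 18.392, -4.016, 83.108, 1.295, 78.541, -3.26], TCP at [0.264, 0.594, 0.223] pointing down, gripper open.
Joint ranges: [-163.93, 163.93], [-17.29, 119.83], [-79.2, 71.16], [3.27, 140.29], [-89.18, 269.18], [5.43, 117.66], [-154.24, 154.24]. Speed limits (degrees/s): [147.25, 147.25, 180, 180, 180, 180, 180].

## Interface

Orientations are given as [roll, pitch, yaw] about the fixed x, y, z axes, in that order (R = Rz(yaw) Ry(pitch) Rx(roll)).
In Python, from cell import env gives the robot as it stands. The module is installed in compiled form; this text tells all that it offers.
- The arm moves only by the tool drive_tool, never from a script. Its argument "increments" is a list of rows, each a list of 2 entries, a list of its own where there are three numbers: the shift along the tool's x, y, z scaled (see below), then the turn, a rotation vector about the tool's x, y, z scaled (see below). In form: [[[dx, dy, dz], [wx, wy, wz]], ...]. A call has 1 to 10 rows; each row shifts and turns the commanded pose from where the row before left it, along the tool's axes as they then stand; what a row does not reach is not made up. The controller multiplies each number of a shift by 0.04 m and each number of a turn by 120 degrees. A row lasts 1/10 s, in which the tool goes at most 50 mm and 8.59 degrees, less where a joint would pass 70% of its speed; a pose out of reach is approached as far as the arm can. A call with a number of a shift or a turn outside -1 to 1 is refused whole. A call with a gripper value outside its range is refused whole. "hand" is the gripper's target within -1 to 1 (fully open at 1, half-way at 0, shut at -1), set as the call begins (left out, the last holds). The fingers move at their own pace and stop on an object; "squeeze" is the grip in N (left out, the last holds). Time passes only in rows, so rows that do not move let the fingers close. It gives the time, the measured TCP pose, the force and the opening at its end, in the units of the state.
- env.get_obs(): the state, without advancing time (a new reading comes with each control period).
- env.read_camera(name): name is "scene" or "top" or "wrist"; returns a dict with "frame" (400x640x3 uint8, red, green, blue), "fx", "fy", "cx", "cy" (pixels), "R" (3x3) and "t" (3): a world point X has camera coordinates R X + t. Camera axes: x right, y down, z forward; pixel columns grow to the right and rows downward; lengths in m; the calibration is good to about 2 mm. A picture is of the moment at which its call begins. There is no depth.
- env.sign_off(): hands the job in, once; it reports no verdict.
The state is a dict: "time_s": time; "qpos": joint angles; "joint_velocities": joint speeds; "effort": joint torques, N m; "tool_pos": TCP position; "tool_rot": TCP orientation; "force": force on the tool from outside, world axes, zero at the start; "wrist_torque": the same for the moment, N m; "grip_width": finger opening in m.
Only numpy, scipy, OpenCV 4.12 (cv2) and the standard library are available. Lean on these libraries where they do the work, as an engineer would, in place of code of your own. Each camera call takes 0.05 s, during which the arm holds its last target.

## Working session

There is one attempt and no reset: what is moved stays moved. The work goes in short steps, Python scripts to look and compute and a tool call to move; the robot and the scene stay as the last step left them, time stands still between calls to the robot, and variables do not carry over. Pictures are saved under pics/ and viewed, and the job is handed in when it is done.

Besides the shell and the picture viewer there is one more tool, called after ">>>" as name(argument=value, ...) on one line, values as JSON. drive_tool: Moves the arm, as the interface text tells. Shifts and turns lie within -1 to 1; 1 stands for 0.04 m of shift or 120 degrees of turn. Its arguments: {"type":"object","properties":{"increments":{"type":"array"},"hand":{"type":"number"},"squeeze":{"type":"number"}},"required":["increments"]}

```bash
mkdir -p pics; python3 - <<'E'
from cell import env
import cv2
o=env.get_obs()
for k in ("time_s","tool_pos","tool_rot","force","grip_width"): print(k,o[k])
for n in ("scene","top","wrist"):
    c=env.read_camera(n); cv2.imwrite(f"pics/{n}0.png",c["frame"][:,:,::-1])
    import numpy as np
    np.savez(f"{n}0.npz",**c); print(n,c["fx"],c["fy"],c["cx"],c["cy"],np.round(c["R"],3).tolist(),np.round(c["t"],3).tolist())
E
```

```text
time_s 0.0
tool_pos [0.26359377 0.59355259 0.22145377]
tool_rot [-176.21703419   89.89116928 -110.1554032 ]
force [-0.21439762  0.03999887  0.06161094]
grip_width 0.08661256271452543
scene 398.5052777778891 398.5052777778891 320.5740498156302 203.07759298248885 [[0.036, 0.999, 0.025], [0.552, 0.001, -0.834], [-0.833, 0.044, -0.552]] [0.033, -0.236, 1.4]
top 408.1542797027656 408.1542797027656 318.1437201202101 205.63373665738536 [[0.02, -1.0, 0.023], [-0.981, -0.025, -0.194], [0.195, -0.018, -0.981]] [-0.093, 0.569, 1.12]
wrist 338.946556715465 338.946556715465 317.77277476216926 202.7511595357812 [[0.405, 0.914, -0.001], [0.887, -0.393, 0.242], [0.221, -0.099, -0.97]] [-0.649, -0.03, 0.388]
```

View pics/scene0.png

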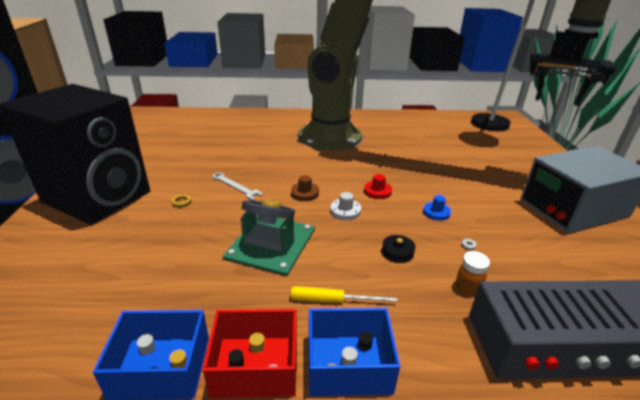

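View pics/top0.png

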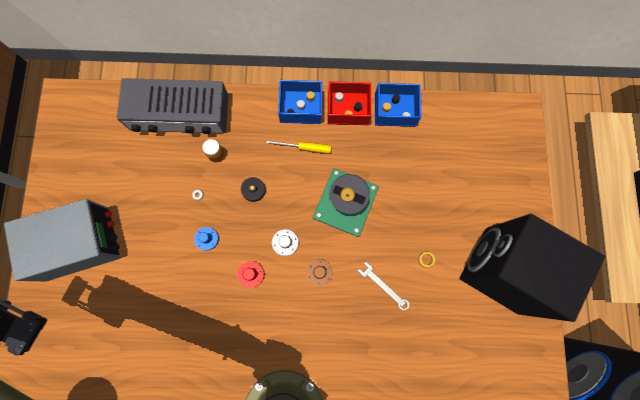

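View pics/wrist0.png

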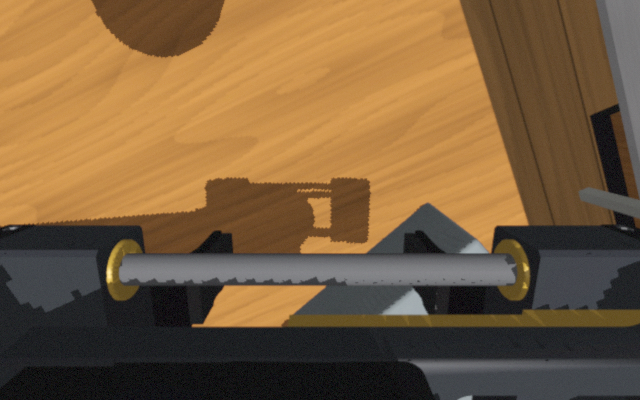

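```bash
cat > h.py <<'E'
import numpy as np, cv2
def load(n): 
    d=np.load(n); return {k:d[k] for k in d}
def ray(c,u,v):
    d=c["R"].T@np.array([(u-c["cx"])/c["fx"],(v-c["cy"])/c["fy"],1.]); o=-c["R"].T@c["t"]; return o,d
def onz(c,u,v,z):
    o,d=ray(c,u,v); return o+d*(z-o[2])/d[2]
def proj(c,X):
    p=c["R"]@np.array(X,float)+c["t"]; return c["fx"]*p[0]/p[2]+c["cx"],c["fy"]*p[1]/p[2]+c["cy"]
E
python3 - <<'E'
from h import *
c=load("top0.npz"); f=c["frame"]
def crop(u0,v0,w,h,s): return cv2.resize(f[v0:v0+h,u0:u0+w,::-1],None,fx=s,fy=s,interpolation=cv2.INTER_CUBIC)
cv2.imwrite("pics/parts.png",crop(180,210,160,80,5)); cv2.imwrite("pics/stand.png",crop(305,160,80,80,7))
hsv=cv2.cvtColor(f,cv2.COLOR_RGB2HSV)
def comps(m,name,z,roi):
    k=np.zeros_like(m); u0,v0,u1,v1=roi; k[v0:v1,u0:u1]=m[v0:v1,u0:u1]
    n,l,s,ce=cv2.connectedComponentsWithStats(k)
    for i in range(1,n):
        if s[i,4]>15: print(name,s[i].tolist(),ce[i].round(1),onz(c,*ce[i],z).round(4))
comps(cv2.inRange(hsv,(0,0,110),(179,70,255)),"hubfl",.015,(262,218,308,262))
comps(cv2.inRange(hsv,(100,120,60),(130,255,255)),"cap",.013,(185,215,228,262))
comps(cv2.inRange(hsv,(60,60,40),(90,255,255)),"green",.012,(300,155,390,245))
comps(cv2.inRange(hsv,(15,120,90),(35,255,255)),"brass",.115,(325,175,370,215))
comps(cv2.inRange(hsv,(0,0,20),(179,90,120)),"dark",.105,(320,165,380,220))
E
```

```text
hubfl [272, 229, 27, 27, 535] [284.6 242.2] [0.4679 0.0151 0.015 ]
cap [195, 227, 23, 23, 413] [206.1 238.3] [0.4745 0.2452 0.013 ]
green [313, 169, 65, 68, 1354] [342.3 209.4] [ 0.5705 -0.1535  0.012 ]
brass [340, 187, 15, 15, 155] [347.2 194.1] [ 0.5944 -0.1586  0.115 ]
dark [329, 174, 41, 41, 1102] [349.5 193.9] [ 0.5973 -0.166   0.105 ]
```

View pics/parts.png

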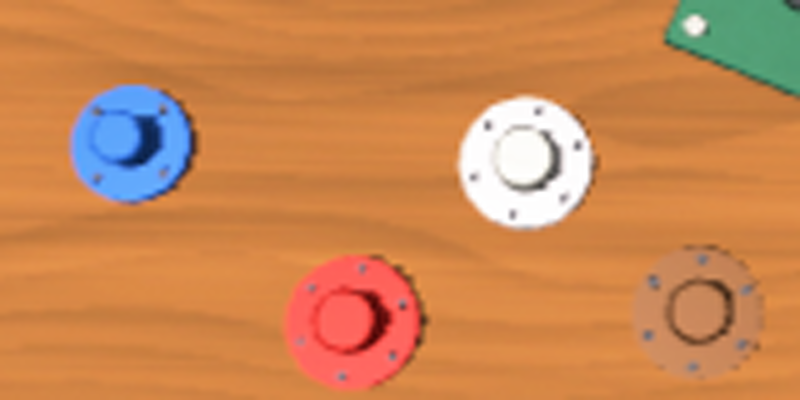

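View pics/stand.png

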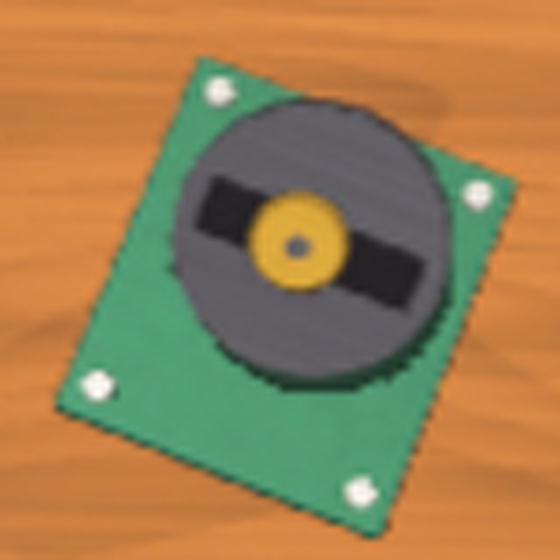

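```bash
python3 - <<'E'
from h import *
c=load("top0.npz"); f=c["frame"]
P=lambda x,y:((x+.5)/7-.5+305,(y+.5)/7-.5+160)
b=[onz(c,*P(*p),.014) for p in [(219,91),(478,193),(97,384),(361,491)]]
print(np.round(b,4).tolist(), "centre",np.mean(b,0).round(4))
for i,j in [(2,0),(3,1)]: d=b[j]-b[i]; print("x",np.degrees(np.arctan2(d[1],d[0])),np.linalg.norm(d))
for i,j in [(1,0),(3,2)]: d=b[j]-b[i]; print("y",np.degrees(np.arctan2(-d[0],d[1])),np.linalg.norm(d))
sl=[onz(c,*P(*p),.105) for p in [(204,202),(415,287)]]
d=sl[0]-sl[1]; print("slot",np.degrees(np.arctan2(-d[0],d[1])),np.linalg.norm(d),np.mean(sl,0))
yaw=np.radians(-22)
# ellipse fit disc & brass & hub & cap using upsampled
hsv=cv2.cvtColor(cv2.resize(f,None,fx=4,fy=4,interpolation=cv2.INTER_CUBIC),cv2.COLOR_RGB2HSV)
def ell(lo,hi,roi,z,close=1):
    m=cv2.inRange(hsv,lo,hi); k=np.zeros_like(m);u0,v0,u1,v1=[4*q for q in roi]; k[v0:v1,u0:u1]=m[v0:v1,u0:u1]
    k=cv2.morphologyEx(k,cv2.MORPH_CLOSE,np.ones((9,9)))
    ct=max(cv2.findContours(k,cv2.RETR_EXTERNAL,cv2.CHAIN_APPROX_NONE)[0],key=cv2.contourArea)
    e=cv2.fitEllipse(cv2.convexHull(ct)); u,v=[(q+.5)/4-.5 for q in e[0]]
    print((round(u,2),round(v,2)),np.round(e[1],1)/4,onz(c,u,v,z).round(4)); return u,v
ell((0,0,130),(179,70,255),(262,218,308,262),.0135)
ell((100,120,60),(130,255,255),(185,215,228,262),.012)
ell((15,120,90),(35,255,255),(325,175,370,215),.113)
ell((0,0,20),(179,90,120),(320,165,380,220),.105)
E
```

```text
[[0.6838, -0.1328, 0.014], [0.6411, -0.2455, 0.014], [0.5532, -0.0824, 0.014], [0.51, -0.1951, 0.014]] centre [ 0.597  -0.1639  0.014 ]
x -21.10756294775522 0.13996671845607958
x -21.02970155780511 0.14047215632960344
y -20.74729417555667 0.12050430083344406
y -20.987741362672043 0.1206930753898513
slot -21.089825995211168 0.09031016201283146 [ 0.59557099 -0.1638405   0.105     ]
(284.72, 242.18) [26.225 26.675] [0.4682 0.0149 0.0135]
(206.11, 238.31) [22.6  23.65] [0.4744 0.2454 0.012 ]
(347.22, 194.08) [14.1   14.625] [ 0.5948 -0.1588  0.113 ]
(349.23, 193.81) [40.475 40.8  ] [ 0.5975 -0.1651  0.105 ]
```

```bash
cat >> h.py <<'E'
from scipy.spatial.transform import Rotation as Ro
yaw=np.radians(-21.0); xh=np.array([np.cos(yaw),np.sin(yaw),0]); yh=np.array([-np.sin(yaw),np.cos(yaw),0]); 
n=-.5*xh+np.sqrt(.75)*np.array([0,0,1]); H=np.array([.5965,-.164,.105])
def Rt(x,z): x=x/np.linalg.norm(x); z=z-x*(x@z); z/=np.linalg.norm(z); return np.c_[x,np.cross(z,x),z]
def obs():
    from cell import env
    o=env.get_obs(); return np.array(o["tool_pos"]),Ro.from_euler("xyz",o["tool_rot"],degrees=True).as_matrix(),o
def plan(p,R,rt=None,show=True):
    p0,R0,o=obs()
    w=Ro.from_matrix(R0.T@R).as_rotvec(degrees=True)
    d0=R0.T@(p-p0); d1=R.T@(p-p0)
    print("t",o["time_s"],"pos",p0.round(4),"F",np.round(o["force"],1),"w",round(o["grip_width"],4))
    print("turn deg",w.round(2),"scaled",(w/120).round(4),"| shift before turn (units)",(d0/.04).round(3),"after turn",(d1/.04).round(3))
E
python3 - <<'E'
from h import *
p,R,o=obs(); print(R.round(3)); print(np.round(o["qpos"],1))
D=np.array([0,0,-1.])
for s in (1,-1): plan(np.array([.468,.015,.12]),Rt(D,s*yh))
c=load("wrist0.npz"); print("cam in tool", (R.T@(-c["R"].T@c["t"]-p)).round(4)); print((c["R"]@R).round(3))
E
```

```text
[[-0.001 -0.914  0.406]
 [-0.001  0.406  0.914]
 [-1.    -0.    -0.001]]
[-65.3  18.4  -4.   83.2   1.3  78.5  -3.3]
t 0.15 pos [0.2636 0.5937 0.2217] F [-0.4 -0.  -0.3] w 0.0871
turn deg [-2.93 -0.08  0.  ] scaled [-0.0245 -0.0007  0.    ] | shift before turn (units) [  2.56  -10.54  -11.147] after turn [  2.543  -9.956 -11.675]
t 0.15 pos [0.2636 0.5937 0.2217] F [-0.4 -0.  -0.3] w 0.0871
turn deg [1.7707e+02 0.0000e+00 1.3000e-01] scaled [1.4755e+00 0.0000e+00 1.1000e-03] | shift before turn (units) [  2.56  -10.54  -11.147] after turn [ 2.543  9.956 11.675]
cam in tool [-0.1618  0.0658 -0.0007]
[[-0.001  0.001  1.   ]
 [-0.242 -0.97   0.   ]
 [ 0.97  -0.242  0.001]]
```

>>> drive_tool(increments=[[[0,-0.75,-0.8],[-0.0245,0,0]],[[0,-0.75,-0.8],[0,0,0]],[[0,-0.75,-0.8],[0,0,0]],[[0,-0.75,-0.8],[0,0,0]],[[0,-0.75,-0.8],[0,0,0]],[[0,-0.75,-0.8],[0,0,0]],[[0.2,-0.75,-0.8],[0,0,0]],[[0.4,-0.75,-0.8],[0,0,0]],[[0.5,-0.75,-0.8],[0,0,0]],[[0.5,-0.75,-0.8],[0,0,0]]], hand=1, squeeze=25)

```text
time_s: 1.15
tool_pos: [0.4275, 0.1854, 0.1581]
tool_rot: [-29.4, 89.9, 39.6]
force: [0.0, -0.4, -0.7]
grip_width: 0.0871
```

```bash
python3 - <<'E'
from h import *
D=np.array([0,0,-1.])
plan(np.array([.468,.015,.12]),Rt(D,yh))
E
```

```text
t 1.15 pos [0.4275 0.1854 0.1581] F [ 0.  -0.4 -0.7] w 0.0871
turn deg [0.01 0.06 0.03] scaled [0.0001 0.0005 0.0003] | shift before turn (units) [ 0.951 -2.471 -3.615] after turn [ 0.953 -2.472 -3.613]
```

>>> drive_tool(increments=[[[0.19,-0.5,-0.72],[0,0,0]],[[0.19,-0.5,-0.72],[0,0,0]],[[0.19,-0.5,-0.72],[0,0,0]],[[0.19,-0.5,-0.72],[0,0,0]],[[0.19,-0.48,-0.72],[0,0,0]],[[0,0,0],[0,0,0]]])

```text
time_s: 1.75
tool_pos: [0.4678, 0.0117, 0.1197]
tool_rot: [172.3, 89.9, -119.2]
force: [0.1, -0.1, 0.3]
grip_width: 0.0869
```

```bash
cat >> h.py <<'E'
def snap(name,tag):
    from cell import env
    c=env.read_camera(name); np.savez(f"{tag}.npz",**c); cv2.imwrite(f"pics/{tag}.png",c["frame"][:,:,::-1]); return c
E
python3 - <<'E'
from h import *
D=np.array([0,0,-1.])
c=snap("wrist","w1"); plan(np.array([.468,.015,.019]),Rt(D,yh))
print(proj(c,[.468,.015,.049]),proj(c,[.468,.015,.015]))
E
```

```text
t 1.8 pos [0.4678 0.0147 0.12  ] F [-0.   0.3  0. ] w 0.0873
turn deg [-0.29 -0.05 -0.05] scaled [-0.0024 -0.0004 -0.0004] | shift before turn (units) [ 2.526 -0.005  0.012] after turn [ 2.526 -0.003  0.009]
(np.float64(322.9568275489511), np.float64(211.99206796345402)) (np.float64(322.39725208891144), np.float64(200.71843978330608))
```

View pics/w1.png

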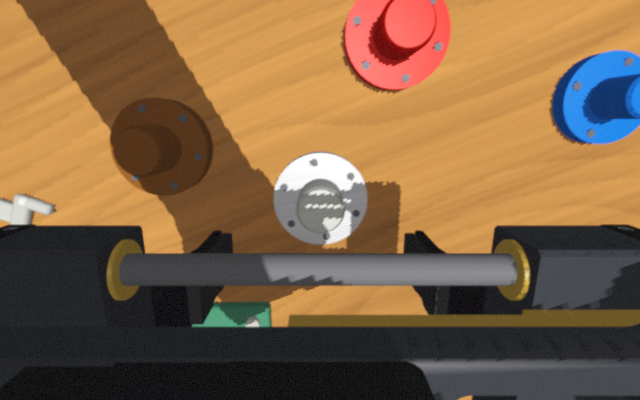

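>>> drive_tool(increments=[[[0.7,0.02,-0.03],[0,0,0]],[[0.7,0,0],[0,0,0]],[[0.7,0,0],[0,0,0]],[[0.42,0,0],[0,0,0]],[[0,0,0],[0,0,0]]])

```text
time_s: 2.3
tool_pos: [0.4645, 0.0173, 0.0176]
tool_rot: [119.3, 89.7, -171.6]
force: [0.2, -0.7, -0.2]
grip_width: 0.087
```

>>> drive_tool(increments=[[[0,0,0],[0,0,0]],[[0,0,0],[0,0,0]],[[0,0,0],[0,0,0]],[[0,0,0],[0,0,0]],[[0,0,0],[0,0,0]],[[0,0,0],[0,0,0]]], hand=-1)

```text
time_s: 2.9
tool_pos: [0.4671, 0.0163, 0.02]
tool_rot: [-41.9, 90.0, 27.1]
force: [-0.1, 0.1, -0.1]
grip_width: 0.0469
```

>>> drive_tool(increments=[[[0,0,0],[0,0,0]],[[0,0,0],[0,0,0]],[[0,0,0],[0,0,0]],[[0,0,0],[0,0,0]]], squeeze=35)

```text
time_s: 3.3
tool_pos: [0.4668, 0.0159, 0.0198]
tool_rot: [160.5, 90.0, -130.5]
force: [-0.9, -1.6, 2.8]
grip_width: 0.035
```

>>> drive_tool(increments=[[[-0.2,0,0],[0,0,0]],[[-0.6,0,0],[0,0,0]],[[-1,0,0],[0,0,0]],[[-1,0,0],[0,0,0]],[[-1,0,0],[0,0,0]],[[-0.6,0,0],[0,0,0]],[[0,0,0],[0,0,0]]])

```text
time_s: 4.0
tool_pos: [0.4693, 0.0168, 0.1997]
tool_rot: [-50.5, 89.6, 18.5]
force: [1.3, -0.0, -2.4]
grip_width: 0.0353
```

```bash
python3 - <<'E'
from h import *
c=snap("wrist","w2"); p,R,o=obs(); print(o["force"],o["grip_width"],o["tool_pos"])
# target: hub underside frame relative TCP: underside is 0.0198 ahead of TCP along tool x
ps=H+.004*yh
R1=Rt(-n,yh)
plan(ps+n*(.020+.06),R1); plan(ps+n*.020,R1)
E
```

```text
[ 0.22292862 -0.60514252 -3.04152619] 0.03513418793599148 [0.46782452 0.0166618  0.19715932]
t 4.05 pos [0.4678 0.0167 0.1972] F [ 0.2 -0.6 -3. ] w 0.0351
turn deg [-2.000e-02  1.500e-01 -2.985e+01] scaled [-2.000e-04  1.300e-03 -2.487e-01] | shift before turn (units) [ 0.574 -3.619 -2.966] after turn [ 2.306 -2.851 -2.964]
t 4.05 pos [0.4678 0.0167 0.1972] F [ 0.2 -0.6 -3. ] w 0.0351
turn deg [-2.000e-02  1.500e-01 -2.985e+01] scaled [-2.000e-04  1.300e-03 -2.487e-01] | shift before turn (units) [ 1.875 -4.366 -2.97 ] after turn [ 3.806 -2.851 -2.964]
```

View pics/w2.png

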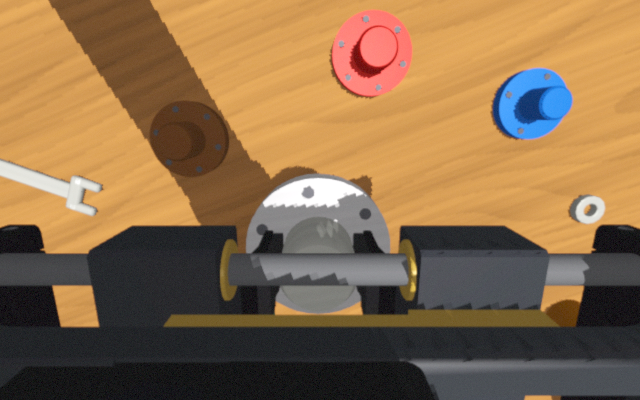

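>>> drive_tool(increments=[[[0,0,-0.6],[0,0,-0.05]],[[0,0,-0.6],[0,0,-0.05]],[[0,0,-0.6],[0,0,-0.05]],[[0,0,-0.6],[0,0,-0.05]],[[0,0,-0.56],[0,0,-0.049]],[[0.4,-0.7,0],[0,0,0]],[[0.5,-0.7,0],[0,0,0]],[[0.5,-0.7,0],[0,0,0]],[[0.5,-0.75,0],[0,0,0]],[[0,0,0],[0,0,0]]])

```text
time_s: 5.05
tool_pos: [0.5783, -0.0907, 0.1505]
tool_rot: [-87.8, 73.5, -18.7]
force: [-0.9, -0.6, -2.5]
grip_width: 0.0352
```

```bash
python3 - <<'E'
from h import *
c=snap("wrist","w3"); snap("top","t3"); snap("scene","s3"); p,R,o=obs(); print(np.round(o["qpos"],1))
ps=H+.004*yh
R1=Rt(-n,yh)
plan(ps+n*(.020+.06),R1); plan(ps+n*.020,R1)
for y in (-.038,0,.038): print(proj(c,p+R@[.005,y,0]))
f=load("t3.npz")["frame"]; cv2.imwrite("pics/t3c.png",cv2.resize(f[130:260,270:400,::-1],None,fx=4,fy=4,interpolation=cv2.INTER_CUBIC))
f=load("s3.npz")["frame"]; cv2.imwrite("pics/s3c.png",cv2.resize(f[130:290,200:360,::-1],None,fx=4,fy=4,interpolation=cv2.INTER_CUBIC)[:600])
E
```

```text
[  2.8   1.3   0.6 112.9   5.5  49.8  69.7]
t 5.2 pos [ 0.5765 -0.0885  0.1533] F [-0.5  0.1 -2. ] w 0.0351
turn deg [ -0.03   0.74 -13.42] scaled [-0.0003  0.0062 -0.1119] | shift before turn (units) [-0.481 -0.285 -1.476] after turn [-0.383 -0.386 -1.482]
t 5.2 pos [ 0.5765 -0.0885  0.1533] F [-0.5  0.1 -2. ] w 0.0351
turn deg [ -0.03   0.74 -13.42] scaled [-0.0003  0.0062 -0.1119] | shift before turn (units) [ 0.978 -0.633 -1.495] after turn [ 1.117 -0.386 -1.482]
(np.float64(321.3050482603991), np.float64(313.09531132473046))
(np.float64(321.37521501500635), np.float64(247.19168152807345))
(np.float64(321.45313926090756), np.float64(174.00188270099576))
```

View pics/w3.png

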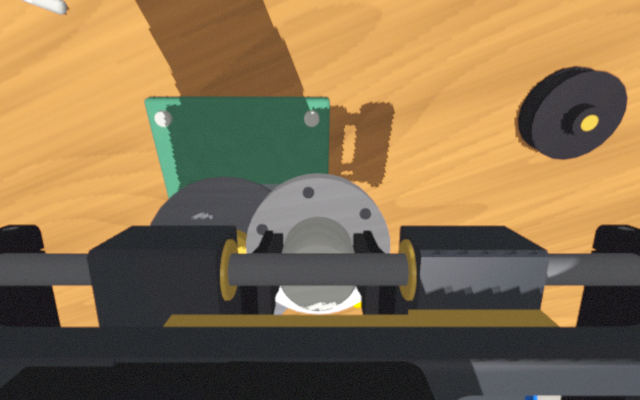

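View pics/s3c.png

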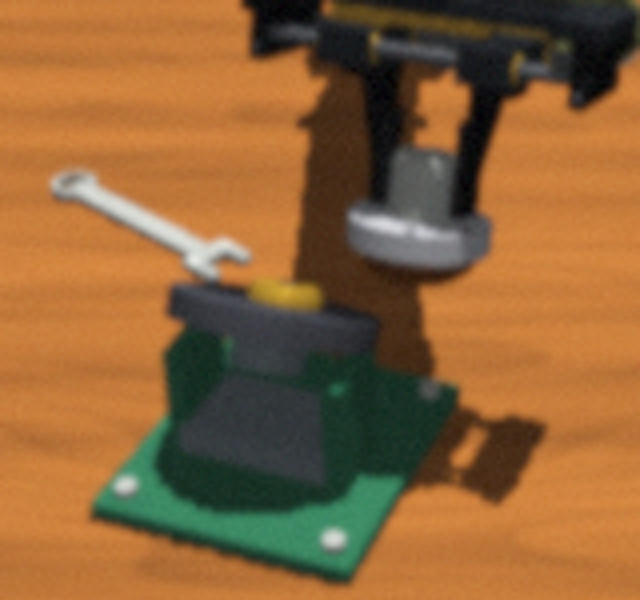

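>>> drive_tool(increments=[[[-0.08,-0.05,-0.25],[0,0.001,-0.019]],[[-0.08,-0.05,-0.25],[0,0.001,-0.019]],[[-0.08,-0.05,-0.25],[0,0.001,-0.019]],[[-0.08,-0.05,-0.25],[0,0.001,-0.019]],[[-0.08,-0.05,-0.25],[0,0.001,-0.018]],[[-0.08,-0.05,-0.23],[0,0.001,-0.018]],[[0,0,0],[0,0,0]],[[0,0,0],[0,0,0]]])

```text
time_s: 6.0
tool_pos: [0.5601, -0.1451, 0.1777]
tool_rot: [-89.7, 59.7, -20.8]
force: [-0.6, 0.1, -1.3]
grip_width: 0.0352
```

```bash
python3 - <<'E'
from h import *
p,R,o=obs(); print(np.round(o["qpos"],1))
R1=Rt(-n,yh); ps=H+.004*yh
plan(ps+n*(.020+.06),R1); plan(ps+n*.020,R1)
c=snap("wrist","w4");c=snap("top","t4"); snap("scene","s4")
f=c["frame"]; cv2.imwrite("pics/t4c.png",cv2.resize(f[130:260,270:400,::-1],None,fx=4,fy=4,interpolation=cv2.INTER_CUBIC))
f=load("s4.npz")["frame"]; cv2.imwrite("pics/s4c.png",cv2.resize(f[130:280,200:360,::-1],None,fx=4,fy=4,interpolation=cv2.INTER_CUBIC))
E
```

```text
[  5.5  -9.    2.1 123.8  11.8  36.1  68.8]
t 6.0 pos [ 0.5601 -0.1451  0.1777] F [-0.6  0.1 -1.3] w 0.0352
turn deg [-0.06  0.11  0.26] scaled [-0.0005  0.0009  0.0021] | shift before turn (units) [ 0.083  0.025 -0.015] after turn [ 0.083  0.025 -0.015]
t 6.0 pos [ 0.5601 -0.1451  0.1777] F [-0.6  0.1 -1.3] w 0.0352
turn deg [-0.06  0.11  0.26] scaled [-0.0005  0.0009  0.0021] | shift before turn (units) [ 1.583  0.032 -0.018] after turn [ 1.583  0.025 -0.015]
```

View pics/s4c.png

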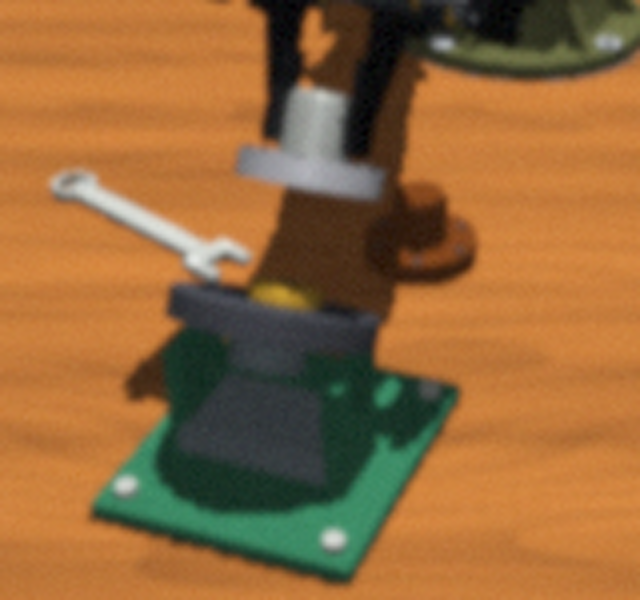

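View pics/w4.png

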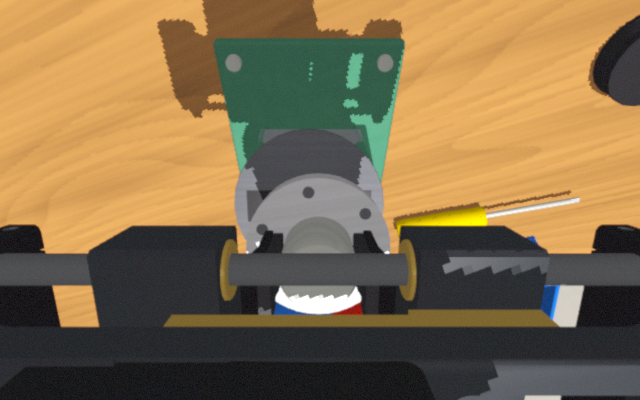

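```bash
python3 - <<'E'
from h import *
p,R,o=obs()
c=load("s4.npz"); f=c["frame"]
big=cv2.resize(f,None,fx=4,fy=4,interpolation=cv2.INTER_CUBIC); hsv=cv2.cvtColor(big,cv2.COLOR_RGB2HSV)
def blob(lo,hi,roi):
    m=cv2.inRange(hsv,lo,hi);k=np.zeros_like(m);u0,v0,u1,v1=[4*q for q in roi];k[v0:v1,u0:u1]=m[v0:v1,u0:u1]
    ct=max(cv2.findContours(k,0,cv2.CHAIN_APPROX_NONE)[0],key=cv2.contourArea); r=cv2.boundingRect(ct); return ct,[round((q)/4,2) for q in r]
ct,r=blob((15,110,70),(35,255,255),(255,195,290,215)); print("brass",r,"mid u",r[0]+r[2]/2)
ct,r=blob((0,0,90),(179,60,255),(250,145,305,182)); print("hub",r,"mid u",r[0]+r[2]/2)
print("pred brass", [np.round(proj(c,H+yy*yh+.008*n),1).tolist() for yy in (0,.004,.008)], "hub flange",np.round(proj(c,p+R@[.012,0,0]),1),"TCP+0", np.round(proj(c,p),1))
# flange extremes predicted
a=np.linspace(0,6.283,200)
for ctr,rad,name in ((p+R@[.0195,0,0],.038,"fl under"),(p+R@[.005,0,0],.038,"fl top")):
    q=np.array([proj(c,ctr+R@[0,rad*np.cos(t),rad*np.sin(t)]) for t in a]); print(name,q.min(0).round(2),q.max(0).round(2))
ctr=H+.004*yh
for h,rad in ((.005,.02),(.01,.0175),(0,.02)):
    q=np.array([proj(c,ctr+h*n+rad*(np.cos(t)*yh+np.sin(t)*np.cross(yh,n))) for t in a]); print("br",h,q.min(0).round(2),q.max(0).round(2))
q=np.array([proj(c,H+.056*(np.cos(t)*yh+np.sin(t)*np.cross(yh,n))) for t in a]); print("disc",q.min(0).round(2),q.max(0).round(2))
c=load("w4.npz"); q=np.array([proj(c,H+.056*(np.cos(t)*yh+np.sin(t)*np.cross(yh,n))) for t in a]); print("disc in wrist",q.min(0).round(2),q.max(0).round(2))
q=np.array([proj(c,p+R@[.005,.038*np.cos(t),.038*np.sin(t)]) for t in a]); print("flange in wrist",q.min(0).round(2),q.max(0).round(2))
E
```

```text
brass [261.25, 198.5, 20.25, 9.0] mid u 271.375
hub [259.5, 151.5, 36.0, 28.5] mid u 277.5
pred brass [[270.6, 201.8], [272.3, 202.2], [274.0, 202.6]] hub flange [277.7 172.7] TCP+0 [278.7 167. ]
fl under [258.83 172.89] [295.03 179.63]
fl top [260.03 166.  ] [296.27 172.75]
br 0.005 [262.56 201.71] [281.48 205.56]
br 0.01 [264.17 199.63] [280.72 202.96]
br 0 [262.15 204.02] [281.06 207.91]
disc [243.14 200.27] [296.15 211.16]
disc in wrist [236.91 130.72] [386.77 275.69]
flange in wrist [247.18 177.65] [391.55 313.16]
```

```bash
python3 - <<'E'
from h import *
f=load("w4.npz")["frame"]; cv2.imwrite("pics/w4c.png",cv2.resize(f[110:270,220:400,::-1],None,fx=4,fy=4)[:600])
E
```

```text
(no output)
```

View pics/w4c.png

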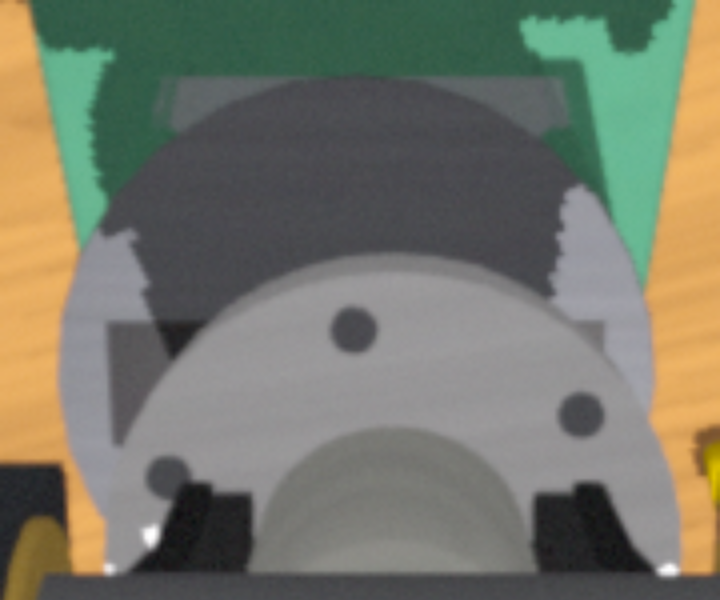

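>>> drive_tool(increments=[[[0.3,0.04,-0.045],[0,0,0.002]],[[0.3,0,0],[0,0,0]],[[0.3,0,0],[0,0,0]],[[0.3,0,0],[0,0,0]],[[0,0,0],[0,0,0]],[[0,0,0],[0,0,0]]])

```text
time_s: 6.75
tool_pos: [0.5811, -0.1556, 0.1343]
tool_rot: [-89.9, 60.0, -20.9]
force: [-0.9, -0.1, -1.8]
grip_width: 0.0351
```

```bash
python3 - <<'E'
from h import *
p,R,o=obs()
R1=Rt(-n,yh); ps=H+.0022*yh
plan(ps+n*.020,R1)
c=snap("scene","s5"); c=snap("top","t5")
f=c["frame"]; a=cv2.resize(f[150:240,300:400,::-1],None,fx=4,fy=4,interpolation=cv2.INTER_CUBIC)
f=load("s5.npz")["frame"]; b=cv2.resize(f[150:240,220:320,::-1],None,fx=4,fy=4,interpolation=cv2.INTER_CUBIC)
cv2.imwrite("pics/c5.png",np.hstack([a,b]))
E
```

```text
t 6.75 pos [ 0.5811 -0.1556  0.1343] F [-0.9 -0.1 -1.8] w 0.0351
turn deg [-0.06  0.05 -0.05] scaled [-0.0005  0.0004 -0.0004] | shift before turn (units) [ 0.352 -0.011 -0.003] after turn [ 0.352 -0.011 -0.003]
```

View pics/c5.png

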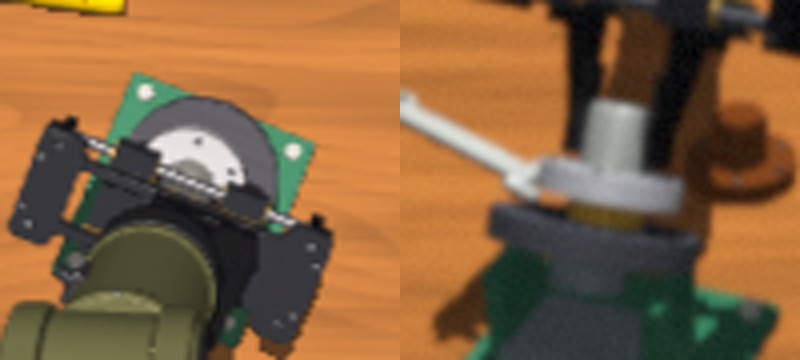

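>>> drive_tool(increments=[[[0.05,0,0],[0,0,0]],[[0.05,0,0],[0,0,0]],[[0.04,0,0],[0,0,0]],[[0,0,0],[0,0,0]]])

```text
time_s: 7.25
tool_pos: [0.5838, -0.1565, 0.1302]
tool_rot: [-89.8, 60.0, -20.9]
force: [-0.6, -0.2, -2.5]
grip_width: 0.0351
```

>>> drive_tool(increments=[[[0.04,0,0],[0,0,0]],[[0.04,0,0],[0,0,0]],[[0,0,0],[0,0,0]]])

```text
time_s: 7.55
tool_pos: [0.5852, -0.1571, 0.1272]
tool_rot: [-89.8, 60.0, -20.9]
force: [-0.3, -0.1, -2.3]
grip_width: 0.035
```

>>> drive_tool(increments=[[[0.04,0,0],[0,0,0]],[[0.04,0,0],[0,0,0]],[[0,0,0],[0,0,0]]])

```text
time_s: 7.85
tool_pos: [0.5863, -0.1577, 0.124]
tool_rot: [-89.8, 60.0, -20.9]
force: [-1.7, 0.7, -3.4]
grip_width: 0.0351
```

>>> drive_tool(increments=[[[0.03,0,0],[0,0,0]],[[0,0,0],[0,0,0]]])

```text
time_s: 8.05
tool_pos: [0.5869, -0.1579, 0.123]
tool_rot: [-89.8, 60.0, -20.9]
force: [-1.6, 0.4, -3.6]
grip_width: 0.0349
```

>>> drive_tool(increments=[[[0.02,0,0],[0,0,0]],[[0,0,0],[0,0,0]]])

```text
time_s: 8.25
tool_pos: [0.5871, -0.1579, 0.1225]
tool_rot: [-89.8, 60.1, -20.9]
force: [-5.1, 1.9, -1.7]
grip_width: 0.0352
```

>>> drive_tool(increments=[[[0.01,0.015,0],[0,0,0]],[[0.01,0.01,0],[0,0,0]],[[0,0,0],[0,0,0]]])

```text
time_s: 8.55
tool_pos: [0.5871, -0.1579, 0.1223]
tool_rot: [-89.8, 60.0, -20.9]
force: [-8.6, 1.6, 4.0]
grip_width: 0.0349
```

>>> drive_tool(increments=[[[0.02,0,0],[0,0,0]],[[0.02,0,0],[0,0,0]],[[0,0,0],[0,0,0]]])

```text
time_s: 8.85
tool_pos: [0.5872, -0.1579, 0.1222]
tool_rot: [-89.9, 60.0, -20.9]
force: [-22.9, 6.8, 19.3]
grip_width: 0.0353
```

>>> drive_tool(increments=[[[-0.03,0,0],[0,0,0]],[[0,0,0],[0,0,0]]])

```text
time_s: 9.05
tool_pos: [0.5871, -0.1579, 0.1223]
tool_rot: [-89.8, 60.0, -20.9]
force: [-10.8, 3.5, 6.7]
grip_width: 0.0352
```

>>> drive_tool(increments=[[[0,0,0],[0,0,0]],[[0,0,0],[0,0,0]],[[0,0,0],[0,0,0]],[[0,0,0],[0,0,0]],[[0,0,0],[0,0,0]],[[0,0,0],[0,0,0]],[[0,0,0],[0,0,0]],[[0,0,0],[0,0,0]]], hand=1)

```text
time_s: 9.85
tool_pos: [0.5876, -0.158, 0.1215]
tool_rot: [-89.8, 60.0, -20.9]
force: [0.0, 0.4, 0.6]
grip_width: 0.0852
```

>>> drive_tool(increments=[[[-0.3,0,0],[0,0,0]],[[-0.6,0,0],[0,0,0]],[[-0.7,0,0],[0,0,0]],[[-0.7,0,0],[0,0,0]],[[-0.4,0,0],[0,0,0]],[[0,0,0],[0,0,0]]])

```text
time_s: 10.45
tool_pos: [0.5379, -0.1385, 0.219]
tool_rot: [-89.6, 59.6, -20.7]
force: [0.4, -0.3, 0.7]
grip_width: 0.087
```

```bash
python3 - <<'E'
from h import *
p,R,o=obs()
print(p,o["force"],o["grip_width"])
c=snap("scene","s6"); c=snap("wrist","w6")
f=load("s6.npz")["frame"]; b=cv2.resize(f[150:240,220:320,::-1],None,fx=5,fy=5,interpolation=cv2.INTER_CUBIC)
cv2.imwrite("pics/c6.png",b)
a=np.linspace(0,6.283,200)
e2=np.cross(yh,n)
def ext(ctr,rad): 
    q=np.array([proj(c,ctr+rad*(np.cos(t)*yh+np.sin(t)*e2)) for t in a]); return q.min(0).round(1),q.max(0).round(1)
ps=np.array([.5871,-.1579,.1222])-.02*n; print("hub",ps)
print("flange",ext(ps+.015*n,.038),"top",ext(ps+.049*n,.0155),"b44",ext(ps+.044*n,.018))
E
```

```text
[ 0.53790833 -0.13850615  0.21895069] [ 0.41287021 -0.31681901  0.68384432] 0.0870368214364432
hub [ 0.5964358  -0.16148368  0.10487949]
flange (array([272.1, 151.5]), array([363.1, 240.2])) top (array([296.7, 187.4]), array([338.8, 227.9])) b44 (array([293.8, 182.7]), array([341.7, 229. ]))
```

View pics/c6.png

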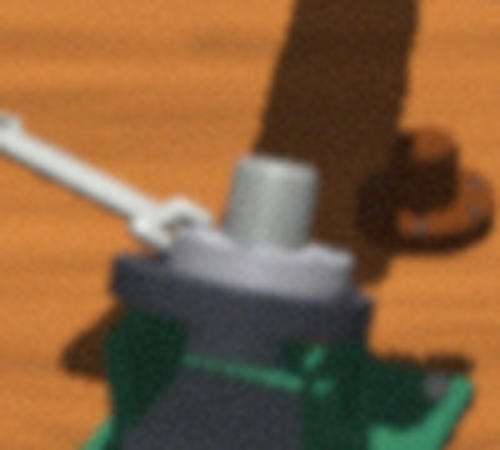

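View pics/w6.png

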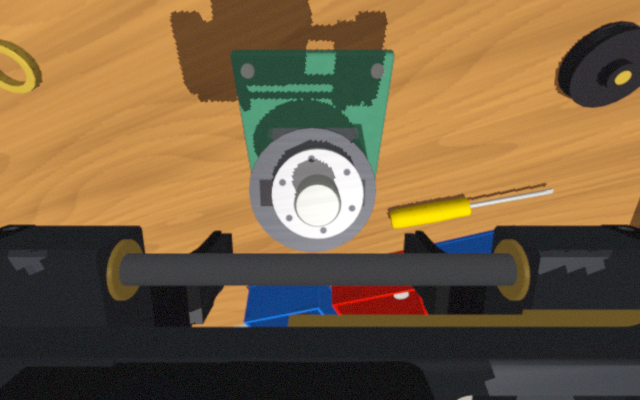

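```bash
python3 - <<'E'
from h import *
plan(np.array([.474,.245,.13]),Rt(np.array([0,0,-1.]),yh))
E
```

```text
t 10.55 pos [ 0.537  -0.1387  0.2155] F [ 0.6 -0.1 -0.2] w 0.0866
turn deg [-0.05  0.11 30.1 ] scaled [-0.0004  0.0009  0.2508] | shift before turn (units) [-0.599  5.329  8.385] after turn [2.137 4.909 8.391]
```

>>> drive_tool(increments=[[[0,0,0.4],[0,0,0.025]],[[0,0,0.5],[0,0,0.025]],[[0,0,0.5],[0,0,0.025]],[[0,0,0.5],[0,0,0.025]],[[0,0,0.5],[0,0,0.025]],[[0,0,0.5],[0,0,0.025]],[[0,0,0.5],[0,0,0.025]],[[0,0,0.5],[0,0,0.025]],[[0,0,0.5],[0,0,0.025]],[[0,0,0.4],[0,0,0.025]]])

```text
time_s: 11.55
tool_pos: [0.606, 0.0417, 0.2133]
tool_rot: [77.3, 89.8, 146.3]
force: [0.5, -0.5, 0.3]
grip_width: 0.0871
```

```bash
python3 - <<'E'
from h import *
plan(np.array([.474,.245,.13]),Rt(np.array([0,0,-1.]),yh))
E
```

```text
t 11.55 pos [0.606  0.0417 0.2133] F [ 0.5 -0.5  0.3] w 0.0871
turn deg [ 0.03  0.05 -0.23] scaled [ 0.0002  0.0004 -0.0019] | shift before turn (units) [2.106 4.892 3.562] after turn [2.084 4.902 3.562]
```

>>> drive_tool(increments=[[[0,0.6,0.5],[0,0,-0.001]],[[0,0.6,0.5],[0,0,-0.001]],[[0.2,0.6,0.4],[0,0,0]],[[0.3,0.6,0.4],[0,0,0]],[[0.4,0.6,0.4],[0,0,0]],[[0.4,0.6,0.4],[0,0,0]],[[0.4,0.6,0.4],[0,0,0]],[[0.4,0.65,0.5],[0,0,0]],[[0,0,0],[0,0,0]],[[0,0,0],[0,0,0]]])

```text
time_s: 12.55
tool_pos: [0.4746, 0.2408, 0.1291]
tool_rot: [-102.1, 89.8, -33.0]
force: [-0.0, -1.1, 0.4]
grip_width: 0.0869
```

```bash
python3 - <<'E'
from h import *
c=snap("wrist","w7"); plan(np.array([.474,.245,.018]),Rt(np.array([0,0,-1.]),yh))
f=c["frame"]; m=cv2.inRange(cv2.cvtColor(f,cv2.COLOR_RGB2HSV),(100,120,40),(130,255,255)); m[235:]=0; m[:,:230]=0;m[:,410:]=0
ct=max(cv2.findContours(m,0,1)[0],key=cv2.contourArea); print(cv2.boundingRect(ct))
a=np.linspace(0,6.283,200); q=np.array([proj(c,[.474+.034*np.cos(t),.245+.034*np.sin(t),.013]) for t in a]); print(q.min(0),q.max(0))
E
```

```text
t 12.6 pos [0.4757 0.2399 0.1299] F [-0.2 -0.6  0.5] w 0.0871
turn deg [-0.04  0.01  0.25] scaled [-0.0003  0.0001  0.002 ] | shift before turn (units) [2.797 0.098 0.102] after turn [2.797 0.086 0.103]
(283, 155, 80, 79)
[282.2669678  155.30622192] [363.13865624 234.14305989]
```

View pics/w7.png

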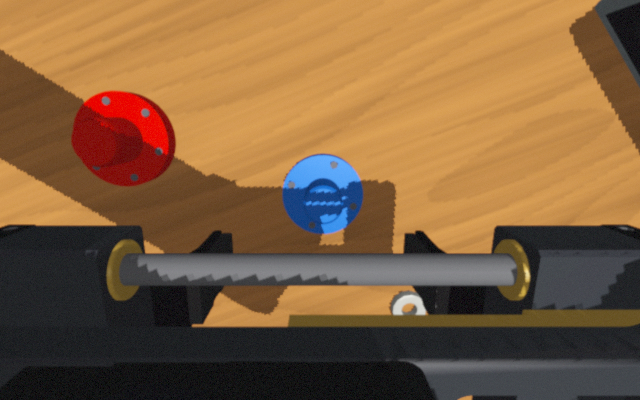

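>>> drive_tool(increments=[[[0.7,0.09,0.1],[0,0,0.002]],[[0.8,0,0],[0,0,0]],[[0.8,0,0],[0,0,0]],[[0.47,0,0],[0,0,0]],[[0,0,0],[0,0,0]],[[0,0,0],[0,0,0]]])

```text
time_s: 13.2
tool_pos: [0.4749, 0.245, 0.0204]
tool_rot: [-33.6, 89.9, 35.3]
force: [-0.3, 0.4, 0.6]
grip_width: 0.087
```

>>> drive_tool(increments=[[[0,0,0],[0,0,0]],[[0,0,0],[0,0,0]],[[0,0,0],[0,0,0]],[[0,0,0],[0,0,0]],[[0,0,0],[0,0,0]],[[0,0,0],[0,0,0]],[[0,0,0],[0,0,0]],[[0,0,0],[0,0,0]],[[0,0,0],[0,0,0]],[[0,0,0],[0,0,0]]], hand=-1, squeeze=30)

```text
time_s: 14.2
tool_pos: [0.4738, 0.2459, 0.02]
tool_rot: [-22.4, 89.9, 46.5]
force: [0.1, -0.2, 0.2]
grip_width: 0.0291
```

>>> drive_tool(increments=[[[-0.2,0,0],[0,0,0]],[[-0.6,0,0],[0,0,0]],[[-0.9,0,0],[0,0,0]],[[-0.9,0,0],[0,0,0]],[[-0.9,0,0],[0,0,0]],[[-0.9,0,0],[0,0,0]],[[-0.6,0,0],[0,0,0]],[[0,0,0],[0,0,0]],[[0,0,0],[0,0,0]]])

```text
time_s: 15.1
tool_pos: [0.4734, 0.2456, 0.2201]
tool_rot: [-29.9, 89.9, 39.1]
force: [0.3, 0.6, -0.5]
grip_width: 0.029
```

```bash
python3 - <<'E'
from h import *
c=snap("wrist","w8"); p,R,o=obs(); print(p,o["force"],o["grip_width"])
a=np.linspace(0,6.283,200); q=np.array([proj(c,p+R@[.005,.034*np.cos(t),.034*np.sin(t)]) for t in a]); print(q.min(0),q.max(0))
ps=np.array([.5964,-.1615,.1049]); R1=Rt(-n,yh)
plan(ps+n*(.039+.018+.06),R1)
E
```

```text
[0.47289816 0.24523906 0.2189937 ] [-0.19138812 -0.3846697  -1.2363949 ] 0.029384488104429406
[253.15011302 182.60502476] [382.12631343 303.81122856]
t 15.15 pos [0.4729 0.2452 0.219 ] F [-0.2 -0.4 -1.2] w 0.0294
turn deg [-3.000e-02  2.000e-02 -3.002e+01] scaled [-2.000e-04  1.000e-04 -2.502e-01] | shift before turn (units) [ 0.314 -5.067 -8.385] after turn [ 2.808 -4.226 -8.387]
```

View pics/w8.png

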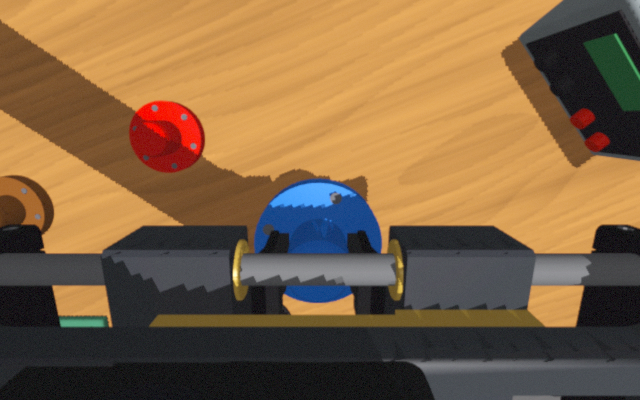

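>>> drive_tool(increments=[[[0,0,-0.4],[0,0,-0.025]],[[0,0,-0.5],[0,0,-0.025]],[[0,0,-0.6],[0,0,-0.025]],[[0,0,-0.6],[0,0,-0.025]],[[0,0,-0.6],[0,0,-0.025]],[[0,0,-0.6],[0,0,-0.025]],[[0,0,-0.6],[0,0,-0.025]],[[0,0,-0.6],[0,0,-0.025]],[[0,0,-0.5],[0,0,-0.025]],[[0,0,-0.4],[0,0,-0.025]]])

```text
time_s: 16.15
tool_pos: [0.4429, 0.0911, 0.1904]
tool_rot: [-95.7, 65.5, -26.5]
force: [-1.7, 2.1, -0.1]
grip_width: 0.0296
```

```bash
python3 - <<'E'
from h import *
ps=np.array([.5964,-.1615,.1049]); R1=Rt(-n,yh)
plan(ps+n*(.039+.020+.05),R1)
E
```

```text
t 16.15 pos [0.4429 0.0911 0.1904] F [-1.7  2.1 -0.1] w 0.0296
turn deg [ 0.83 -2.24 -5.63] scaled [ 0.0069 -0.0186 -0.0469] | shift before turn (units) [ 1.826 -4.118 -4.505] after turn [ 2.049 -3.993 -4.522]
```

>>> drive_tool(increments=[[[0,-0.5,-0.3],[0,0,0]],[[0,-0.6,-0.4],[0,0,0]],[[0,-0.6,-0.5],[0,0,0]],[[0,-0.6,-0.5],[0,0,0]],[[0,-0.5,-0.5],[0,0,0]],[[0.3,-0.5,-0.5],[0,0,0]],[[0.4,-0.4,-0.5],[0,0,0]],[[0.4,-0.4,-0.5],[0.003,-0.009,-0.02]],[[0.4,0,-0.5],[0.003,-0.009,-0.027]],[[0,0,0],[0,0,0]]])

```text
time_s: 17.15
tool_pos: [0.5395, -0.1355, 0.2076]
tool_rot: [-90.9, 60.2, -22.5]
force: [-0.7, -0.4, -2.3]
grip_width: 0.0291
```

```bash
python3 - <<'E'
from h import *
ps=np.array([.5964,-.1615,.1049]); R1=Rt(-n,yh)
plan(ps+n*(.039+.020+.05),R1)
E
```

```text
t 17.15 pos [ 0.5395 -0.1355  0.2076] F [-0.7 -0.4 -2.3] w 0.0291
turn deg [-0.45 -0.76 -0.24] scaled [-0.0038 -0.0064 -0.002 ] | shift before turn (units) [ 0.281 -0.07  -0.094] after turn [ 0.28  -0.068 -0.098]
```

>>> drive_tool(increments=[[[0.12,-0.035,-0.048],[-0.0038,-0.0064,-0.002]],[[0.12,-0.035,-0.048],[0,0,0]],[[0,0,0],[0,0,0]],[[0,0,0],[0,0,0]]])

```text
time_s: 17.55
tool_pos: [0.5502, -0.1377, 0.207]
tool_rot: [-89.7, 59.5, -20.4]
force: [0.7, -0.1, -1.3]
grip_width: 0.0293
```

```bash
python3 - <<'E'
from h import *
ps=np.array([.5964,-.1615,.1049]); R1=Rt(-n,yh)
plan(ps+n*(.039+.020+.05),R1)
c=snap("wrist","w9"); s=snap("scene","s9"); p,R,o=obs()
b=cv2.resize(s["frame"][130:240,220:320,::-1],None,fx=5,fy=5,interpolation=cv2.INTER_CUBIC)
cv2.imwrite("pics/c9.png",b)
a=np.linspace(0,6.283,200)
e2=np.cross(yh,n)
def ext(c,ctr,rad): 
    q=np.array([proj(c,ctr+rad*(np.cos(t)*yh+np.sin(t)*e2)) for t in a]); return q.min(0).round(1),q.max(0).round(1)
for nm,cc in (("wrist",c),("scene",s)):
    print(nm,"hubfl",ext(cc,ps+.015*n,.038),"bar44",ext(cc,ps+.044*n,.018),"capfl top",ext(cc,p+R@[.007,0,0],.034),"cap under",ext(cc,p+R@[.020,0,0],.034))
E
```

```text
t 17.55 pos [ 0.5502 -0.1377  0.207 ] F [ 0.7 -0.1 -1.3] w 0.0293
turn deg [0.26 0.32 0.51] scaled [0.0022 0.0026 0.0042] | shift before turn (units) [ 0.128  0.159 -0.142] after turn [ 0.131  0.157 -0.142]
wrist hubfl (array([262.2, 146.3]), array([358.5, 240.2])) bar44 (array([284.3, 179.2]), array([335.3, 228.4])) capfl top (array([254.5, 184.4]), array([382.8, 304.5])) cap under (array([258.6, 179.9]), array([378.5, 292.8]))
scene hubfl (array([254.3, 195.1]), array([290.2, 202.2])) bar44 (array([266.2, 183.4]), array([283.3, 186.6])) capfl top (array([265., 152.]), array([297.7, 158.3])) cap under (array([264. , 158.3]), array([296.6, 164.4]))
```

View pics/c9.png

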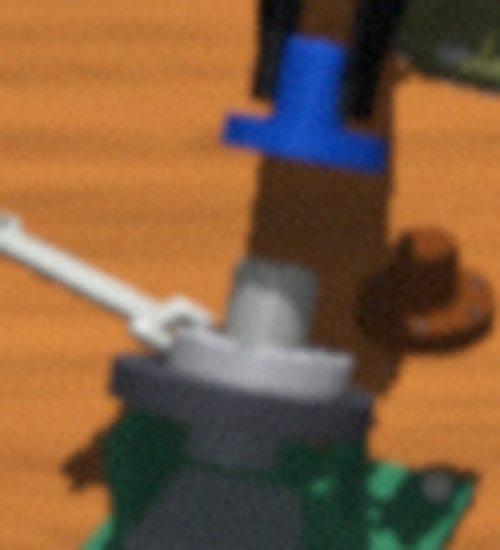

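View pics/w9.png

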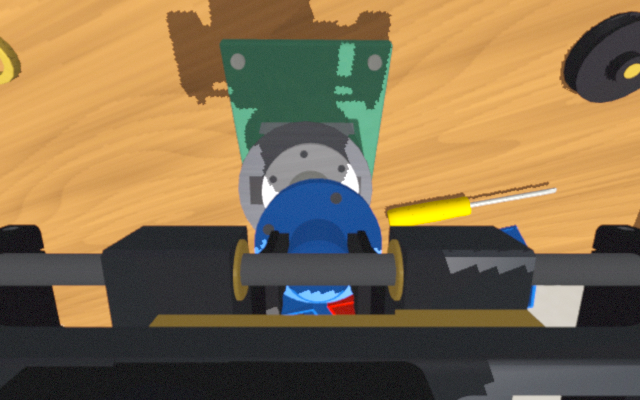

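>>> drive_tool(increments=[[[0.12,0.09,-0.07],[0.001,0.0013,0.002]],[[0,0.07,-0.07],[0.001,0.0013,0.002]],[[0,0,0],[0,0,0]],[[0,0,0],[0,0,0]],[[0,0,0],[0,0,0]]])

```text
time_s: 18.15
tool_pos: [0.5455, -0.1424, 0.2002]
tool_rot: [-89.9, 59.9, -21.0]
force: [1.0, 1.4, -0.2]
grip_width: 0.0293
```

```bash
python3 - <<'E'
from h import *
R1=Rt(-n,yh);ps=np.array([.5964,-.1615,.1049])+R1[:,1]*.0007
plan(ps+n*(.039+.020+.05),R1)
plan(ps+n*(.039+.020),R1)
E
```

```text
t 18.15 pos [ 0.5455 -0.1424  0.2002] F [ 1.   1.4 -0.2] w 0.0293
turn deg [-0.03  0.02  0.11] scaled [-0.0002  0.0002  0.001 ] | shift before turn (units) [0.019 0.033 0.01 ] after turn [0.019 0.033 0.01 ]
t 18.15 pos [ 0.5455 -0.1424  0.2002] F [ 1.   1.4 -0.2] w 0.0293
turn deg [-0.03  0.02  0.11] scaled [-0.0002  0.0002  0.001 ] | shift before turn (units) [1.269 0.035 0.009] after turn [1.269 0.033 0.01 ]
```

>>> drive_tool(increments=[[[0.2,0.033,0.01],[0,0,0.001]],[[0.3,0,0],[0,0,0]],[[0.3,0,0],[0,0,0]],[[0.15,0,0],[0,0,0]],[[0,0,0],[0,0,0]],[[0,0,0],[0,0,0]]])

```text
time_s: 18.75
tool_pos: [0.5622, -0.1485, 0.1661]
tool_rot: [-90.0, 60.1, -21.0]
force: [0.4, 0.4, -1.0]
grip_width: 0.029
```

```bash
python3 - <<'E'
from h import *
R1=Rt(-n,yh);ps=np.array([.5964,-.1615,.1049])+R1[:,1]*.0007
plan(ps+n*(.039+.020),R1)
s=snap("scene","s10"); cv2.imwrite("pics/c10.png",cv2.resize(s["frame"][130:240,220:320,::-1],None,fx=5,fy=5,interpolation=cv2.INTER_CUBIC))
E
```

```text
t 18.75 pos [ 0.5622 -0.1485  0.1661] F [ 0.4  0.4 -1. ] w 0.029
turn deg [-0.01 -0.01 -0.06] scaled [-0.0001 -0.0001 -0.0005] | shift before turn (units) [ 0.307 -0.01   0.003] after turn [ 0.307 -0.01   0.003]
```

View pics/c10.png

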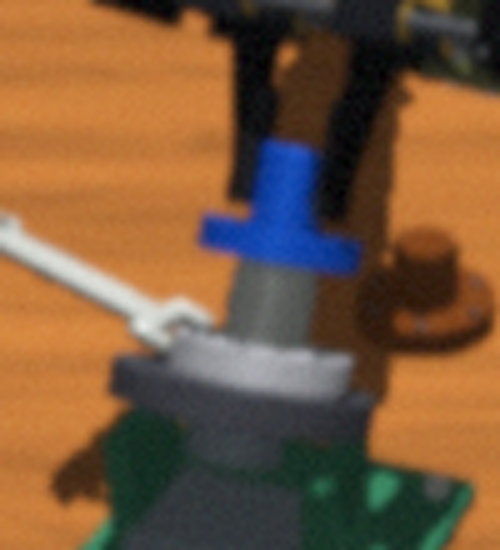

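>>> drive_tool(increments=[[[0.05,0,0],[0,0,0]],[[0.05,0,0],[0,0,0]],[[0.05,0,0],[0,0,0]],[[0,0,0],[0,0,0]]])

```text
time_s: 19.2
tool_pos: [0.5649, -0.1495, 0.161]
tool_rot: [-90.0, 60.0, -21.0]
force: [-0.3, -0.9, -1.4]
grip_width: 0.0295
```

>>> drive_tool(increments=[[[0.04,0,0],[0,0,0]],[[0.04,0,0],[0,0,0]],[[0,0,0],[0,0,0]]])

```text
time_s: 19.5
tool_pos: [0.5664, -0.1501, 0.1582]
tool_rot: [-90.0, 60.0, -21.0]
force: [0.4, 0.5, -2.1]
grip_width: 0.0295
```

>>> drive_tool(increments=[[[0.03,0,0],[0,0,0]],[[0.02,0,0],[0,0,0]],[[0,0,0],[0,0,0]]])

```text
time_s: 19.8
tool_pos: [0.5674, -0.1504, 0.1566]
tool_rot: [-90.0, 60.0, -21.0]
force: [-0.9, -0.2, -2.0]
grip_width: 0.0295
```

>>> drive_tool(increments=[[[0.02,0,0],[0,0,0]],[[0.02,0,0],[0,0,0]],[[0,0,0],[0,0,0]]])

```text
time_s: 20.1
tool_pos: [0.5681, -0.1506, 0.1557]
tool_rot: [-89.9, 60.0, -21.0]
force: [-4.0, 1.3, 3.2]
grip_width: 0.0298
```

>>> drive_tool(increments=[[[0.02,0,0],[0,0,0]],[[0,0,0],[0,0,0]]])

```text
time_s: 20.3
tool_pos: [0.5682, -0.1507, 0.1557]
tool_rot: [-89.9, 60.1, -21.0]
force: [-12.0, 3.8, 10.4]
grip_width: 0.0291
```

>>> drive_tool(increments=[[[0.015,0,0],[0,0,0]],[[0,0,0],[0,0,0]],[[-0.035,0,0],[0,0,0]],[[0,0,0],[0,0,0]]])

```text
time_s: 20.7
tool_pos: [0.5684, -0.1507, 0.1559]
tool_rot: [-89.9, 60.0, -20.9]
force: [-3.8, 1.3, 4.7]
grip_width: 0.0292
```

>>> drive_tool(increments=[[[0,0,0],[0,0,0]],[[0,0,0],[0,0,0]],[[0,0,0],[0,0,0]],[[0,0,0],[0,0,0]],[[0,0,0],[0,0,0]],[[0,0,0],[0,0,0]],[[0,0,0],[0,0,0]],[[0,0,0],[0,0,0]]], hand=1)

```text
time_s: 21.5
tool_pos: [0.5682, -0.1507, 0.1554]
tool_rot: [-89.9, 60.0, -21.0]
force: [-0.6, 0.2, 0.9]
grip_width: 0.0832
```

>>> drive_tool(increments=[[[-0.2,0,0],[0,0,0]],[[-0.4,0,0],[0,0,0]],[[-0.6,0,0],[0,0,0]],[[-0.6,0,0],[0,0,0]],[[-0.4,0,0],[0,0,0]],[[0,0,0],[0,0,0]],[[0,0,0],[0,0,0]]])

```text
time_s: 22.2
tool_pos: [0.5271, -0.1352, 0.2318]
tool_rot: [-89.9, 60.0, -21.0]
force: [0.0, -0.2, 0.6]
grip_width: 0.0869
```

```bash
python3 - <<'E'
from h import *
p,R,o=obs(); print(p,o["force"],o["grip_width"])
s=snap("scene","s11"); c=snap("wrist","w11"); t=snap("top","t11")
ps=np.array([.5682,-.1507,.1557])-.059*n; print("hub implied",ps,"above face",(ps-H)@n)
b=cv2.resize(s["frame"][150:240,220:320,::-1],None,fx=4,fy=4,interpolation=cv2.INTER_CUBIC)
w=cv2.resize(c["frame"][130:250,240:400,::-1],None,fx=3,fy=3,interpolation=cv2.INTER_CUBIC)[:360,:400]
cv2.imwrite("pics/c11.png",np.hstack([b,w]))
a=np.linspace(0,6.283,200); e2=np.cross(yh,n)
def ext(c,ctr,rad): 
    q=np.array([proj(c,ctr+rad*(np.cos(t)*yh+np.sin(t)*e2)) for t in a]); return q.min(0).round(1),q.max(0).round(1)
for nm,cc,(u0,v0,u1,v1) in (("wrist",c,(240,100,400,240)),("scene",s,(245,150,305,215))):
    m=cv2.inRange(cv2.cvtColor(cc["frame"],cv2.COLOR_RGB2HSV),(105,110,40),(128,255,255)); k=np.zeros_like(m); k[v0:v1,u0:u1]=m[v0:v1,u0:u1]
    ct=max(cv2.findContours(k,0,1)[0],key=cv2.contourArea)
    print(nm,"cap obs",cv2.boundingRect(ct),"pred top",ext(cc,ps+.052*n,.034),"under",ext(cc,ps+.039*n,.034),"boss",ext(cc,ps+.086*n,.015))
E
```

```text
[ 0.52707621 -0.13521953  0.23182165] [ 0.00715881 -0.2177022   0.6132024 ] 0.08694353713444786
hub implied [ 0.59574062 -0.16127185  0.1046045 ] above face 0.0005007978712827014
wrist cap obs (275, 158, 88, 82) pred top (array([275.2, 162.1]), array([362.2, 246.4])) under (array([277.1, 160.1]), array([360.1, 240.8])) boss (array([297. , 196.6]), array([340.8, 238.7]))
scene cap obs (260, 164, 32, 27) pred top (array([259.4, 178.2]), array([291.6, 184.3])) under (array([258.3, 184.3]), array([290.5, 190.4])) boss (array([271.3, 163.8]), array([285.5, 166.5]))
```

View pics/c11.png

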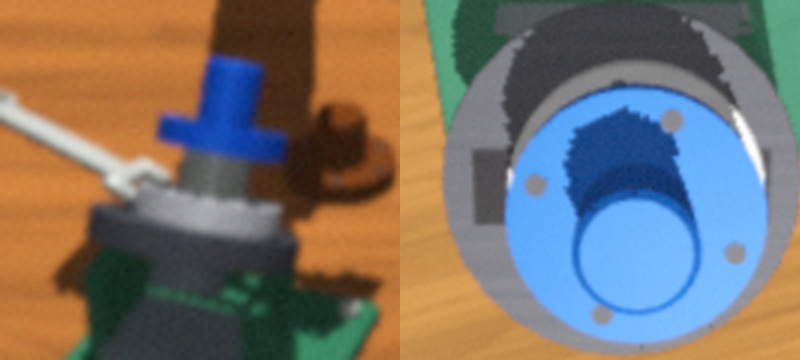

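```bash
python3 - <<'E'
from h import *
from cell import env
s=snap("scene","s12"); a=load("s11.npz")["frame"].astype(int); print("diff",np.abs(a-s["frame"])[160:215,245:305].mean())
t0=load("top0.npz")["frame"].astype(int); t1=load("t11.npz")["frame"].astype(int)
for n_,(u,v) in dict(spare=(253,189),bearing=(197,195),jar=(211,149),driver=(300,146),spanner=(384,287),spacer=(427,260)).items(): print(n_,np.abs(t0-t1)[v-10:v+10,u-12:u+12].mean().round(1))
env.sign_off()
E
```

```text
diff 2.311010101010101
spare 2.0
bearing 3.4
jar 2.1
driver 3.1
spanner 3.3
spacer 3.3
the job is handed in; nothing more can be done
```

The hub is seated on the spigot and the blue cap is seated on its barrel. I handed the job in at about 22 s of the 72 s allowed; no verdict was reported.

**Hub:** I took the aluminium hub by its barrel and found the spigot about 2–4 mm to the +y side of the slot's middle. I tilted the hub 30° and pressed it home. It stopped at the expected height, with about 30 N of normal force.

**Cap:** I took the blue cap by its boss and pressed it onto the barrel until it stopped with about 16 N. The TCP height at that stop puts the cap's underside within about 0.5 mm of the expected 39 mm above the hub's.

**Last checks:**
- The scene view agrees with the predicted seated outlines to about 1 pixel.
- The wrist view puts the cap's upper edge about 2 pixels (roughly 1.5 mm) further down-slope than predicted. I saw about the same offset on the hub and stand, so I take it as camera calibration or play in the fit.
- Two views in a row show both parts at rest.
- The spare wheel and the other bystanders look unchanged in the top view, and the gripper is open and clear.
- **Position estimates:** the top view placed the spigot about 2 mm further in +y than the wrist and scene views did. I went with the latter, and the hub slid on without catching.

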